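# Tighten the clamp fixture on the golf club head

### The job

One of the two identical clamp fixtures has a black club head lying on its bed. Hold that fixture's T-handle and turn it clockwise (seen from above) until the rising resistance shows that the pad presses firmly on the head, without cranking it on hard, then let go so that the head stays clamped. Leave the empty clamp's handle alone and leave the head lying in place on the bed.

Things in the scene. Friction and masses are not known exactly. Their poses are not given: they have to be found in the camera images.
- clamp_handle (a joint): T-handle on top of the loaded clamp fixture (screw axis vertical), rad, grows clockwise seen from above. Starts at 0 to 0.35. Friction of 0.2 N m holds it wherever it is left. The pad meets the head somewhere from 0.55 to 0.85; from there its spring adds about 0.2 N m of resistance and 50 N of clamping force per rad. Firm is about 0.95 to 1.2; it can be turned to 1.9, far too hard.
- clamp_bar (a point): Centre of the loaded clamp's steel T-bar, on the screw axis, 185 mm above the table; the bar stays at this height when turned. Bar 10 mm thick, 72 mm long between the centres of its 15 mm end balls, lying level along this point's y axis; z is up. A 14 mm stalk runs 31 mm down from it to the collar of the fixture's arm; nothing stands above it.
- clamp_pad: Round pressure pad of the loaded clamp, 23 mm across, on the screw axis under the arm; origin at the centre of its underside, z up. It goes down 4 mm per rad of clockwise turn until it meets the head; then a spring in it gives (6 N at first touch).
- head: The black hybrid golf club head, 76x105x60 mm, that lies loose on the cork-lined bed of the loaded clamp (bed 30 mm above the table) between two low fences; origin at the middle of its underside, z up. It is not to be lifted.
- spare_tip (a point): Centre of one end ball (15 mm) of the T-bar on the other clamp fixture, 36 mm from that fixture's screw axis and 185 mm above the table. That fixture is the same in shape and size but has nothing on its bed; its handle is to be left as it is.

How it is judged:
At the end, for the whole second after the job is handed in: The pad of the loaded clamp presses on the head with 10 to 45 N and keeps doing so after the handle is released; the head lies still and level (within 10 degrees) on the bed, its origin within 20 mm of the screw axis seen from above (contact force between clamp_pad and head between 10 and 45 N and horizontal distance between head and clamp_pad below 0.02 m and angle between head's own z axis and vertical below 0.17 rad and linear speed of head below 0.02 m/s); the robot touches nothing.
It fails at once if the empty clamp's handle is turned (its end ball moved more than 12 mm) (distance of spare_tip from where it was at the start of the episode above 0.012 m).
It fails at once if the clamp is cranked on too hard (pad force over 52 N) (contact force between clamp_pad and head above 52 N).
It also fails if it takes over 38 s, if anything falls off the work surface, if the arm or the gripper's body presses on something with over 40 N, if the wrist force passes 120 N, or if a joint passes its speed limit or range.

### The arm

A 6-joint arm with a two-finger parallel gripper is mounted at the origin on a cart in front of the work surface, level with it; the furniture and walls round the work are solid. World frame = base frame: x ahead of the robot, y to its left, z up, the work surface at z = 0. Lengths are in m, angles in rad, forces in N, time in s.
With the tool pointing down it reaches from about 0.275 to 0.875 m from the base axis. Payload 12.5 kg.
Tool frame: the origin (TCP) lies on the centre line of the jaws, within the pads' length; the fingertips stand r.finger_overhang ahead of it and the grasp point (between the pads) lies 3 mm ahead of it (r.finger_overhang is the distance from the TCP to the fingertips, in m); z points along the fingers, y is the direction in which the jaws open and shut (so a half turn about z gives the same grasp; the last joint's range is limited). The gripper opens to 85 mm and grips with 20 to 120 N. Pads are 22 mm wide; open, the fingers measure 114 mm over their backs; the gripper's body (76 mm by 85 mm) begins 54 mm behind the grasp point. The pads swing forward as they close: fully open they stand 13 mm farther back than shut.
Start: joints at [-1.367, 0.351, 1.652, -0, 1.139, -0.085], TCP at [0.157, -0.527, 0.253] pointing down, gripper open.
Joint ranges: [-2.75, 2.75], [-0.79, 2.1], [0.01, 2.65], [-1.57, 4.71], [0.07, 3.14], [-2.87, 2.87]. Speed limits (rad/s): [2.22, 2.22, 2.79, 3.14, 3.14, 3.14].

### API

Orientations are given as a unit quaternion [x, y, z, w].
In Python, from cell import r, optics gives the robot as it stands. The module is installed in compiled form; this text tells all that it offers. Calls block until the motion is done:
- r.move_to(position, orientation): joint-space move of the TCP to a pose.
- r.move_linear(position, rot=None, vel=0.15): straight line of the TCP; rot=None keeps the orientation; vel is the mean speed in m/s.
- r.set_joints(angles): joint-space move.
- r.set_gripper(opening, squeeze=None): opening from 0.0 (shut) to 1.0 (fully open); squeeze is the grip in N (None keeps the last); returns when the fingers have stopped.
- r.sleep(seconds).
- r.inverse_kinematics(position, orientation): joint angles nearest the present ones, or None.
- optics.get_image(name): name is "scene" or "top"; returns a dict with "pixels" (480x640x3 uint8, red, green, blue), "depth" (480x640 float32, m along the optical axis (not along the pixel's ray), 0 where there is no reading), "fx", "fy", "cx", "cy" (pixels), "D" ([k1, k2, p1, p2, k3] as OpenCV has them; the pictures are not rectified), "camera_from_world" (4x4, takes a point from world to camera coordinates). Camera axes: x right, y down, z forward; pixel columns grow to the right and rows downward; lengths in m; the calibration is good to about 2 mm. A picture is of the moment at which its call begins.
A pose or a line that the arm cannot do raises r.PlanningError and nothing moves.
- r.hand_in(): hands the job in, once; it reports no verdict.
Readings, each from a call of its own:
- r.current_t(): time.
- r.current_q(): joint angles.
- r.current_qvel(): joint speeds.
- r.current_effort(): joint torques, N m.
- r.current_tool_pos(): TCP position.
- r.current_ee_rot(): TCP orientation.
- r.current_contact_force(): force on the tool from outside, world axes, zero at the start.
- r.current_torque(): the same for the moment, N m.
- r.current_opening(): opening from 0.0 (shut) to 1.0 (fully open).
Only numpy, scipy, OpenCV 4.12 (cv2) and the standard library are available. Lean on these libraries where they do the work, as an engineer would, in place of code of your own. Each camera call takes 0.05 s, during which the arm holds its last target.

## Working session

There is one attempt and no reset: what is moved stays moved. The work goes in short steps, each a Python script; the robot and the scene stay as the last script left them, time stands still between calls to the robot, and variables do not carry over. Pictures are saved under pics/ and viewed, and the job is handed in when it is done.

```bash
mkdir -p pics; cat > h.py <<'E'
from cell import r, optics
import numpy as np, cv2
def snap(name,fn):
    d=optics.get_image(name); cv2.imwrite('pics/'+fn,cv2.cvtColor(d['pixels'],cv2.COLOR_RGB2BGR)); 
    np.savez('pics/'+fn+'.npz',**{k:np.asarray(v) for k,v in d.items()}); return d
def K(d): return np.array([[d['fx'],0,d['cx']],[0,d['fy'],d['cy']],[0,0,1]],float)
def ray(d,u,v):
    p=cv2.undistortPoints(np.array([[[u,v]]],float),K(d),np.array(d['D'],float))[0,0]
    T=np.linalg.inv(d['camera_from_world']); return T[:3,3], T[:3,:3]@np.array([p[0],p[1],1.])
def w(d,u,v):
    o,a=ray(d,u,v); return o+a*float(d['depth'][int(v),int(u)])
def atz(d,u,v,z):
    o,a=ray(d,u,v); return o+a*(z-o[2])/a[2]
E
python3 - <<'E'
from h import *
for n in('scene','top'):
    d=snap(n,n+'1.png'); print(n,np.linalg.inv(d['camera_from_world'])[:3].round(3).tolist(),d['fx'],d['D'])
print(r.current_t(),r.current_opening(),r.finger_overhang,r.current_ee_rot())
E
```

```text
scene [[-0.783, -0.288, 0.552, 0.052], [-0.622, 0.364, -0.693, 0.619], [-0.001, -0.886, -0.464, 0.556]] 507.4107443629407 [0.00330637 0.         0.         0.         0.        ]
top [[-0.002, -0.999, 0.041, 0.454], [-1.0, 0.002, -0.008, 0.02], [0.008, -0.041, -0.999, 1.19]] 507.4684714442868 [0.02310352 0.         0.         0.         0.        ]
0.1 0.9992883103671049 0.022 [ 9.89590640e-01  1.43910023e-01 -3.65034895e-05 -5.19715899e-04]
```

View pics/scene1.png

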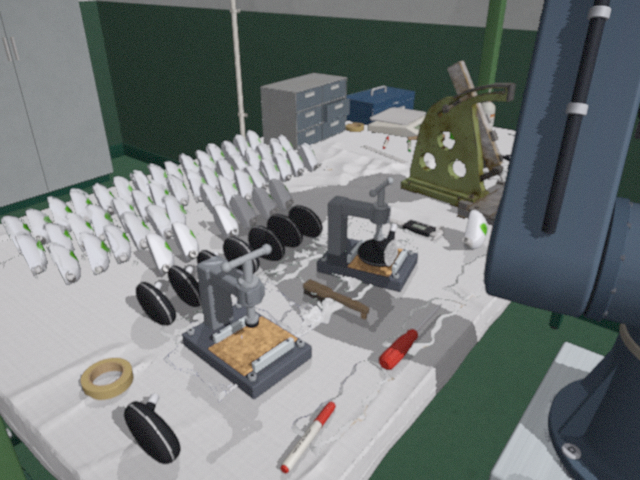

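View pics/top1.png

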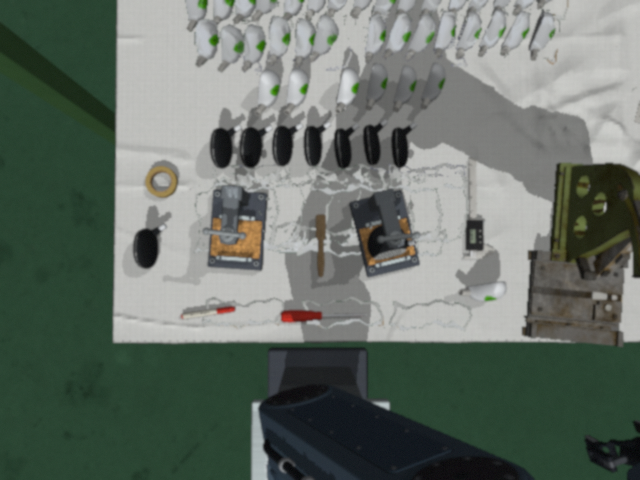

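The scene view shows the loaded clamp around (370,235), with its T-bar near (382,188), and the empty clamp around (245,310). In the top view the loaded one is at (388,232) and the empty one at (237,230). I'll enlarge both.

```bash
python3 - <<'E'
import cv2,numpy as np
a=cv2.imread('pics/scene1.png')[165:295,310:430];b=cv2.imread('pics/top1.png')[180:280,340:460]
cv2.imwrite('pics/z1.png',np.hstack([cv2.resize(a,(400,433),interpolation=cv2.INTER_CUBIC),cv2.resize(b,(400,433),interpolation=cv2.INTER_CUBIC)]))
E
```

```text
(no output)
```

View pics/z1.png

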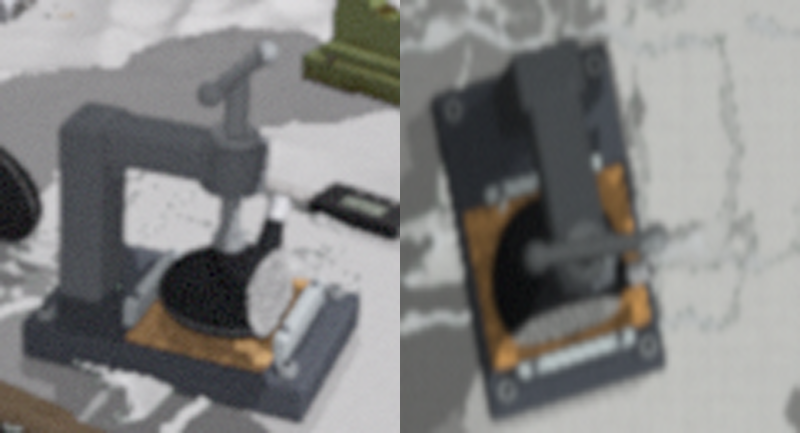

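```bash
python3 - <<'E'
from h import *
S=dict(np.load('pics/scene1.png.npz'));T=dict(np.load('pics/top1.png.npz'))
P=[]
for s,t in (((372.8,192.9),(381.1,238.2)),((390.5,180.9),(416.5,235.4))):
    (o1,a),(o2,b)=ray(S,*s),ray(T,*t)
    x=np.linalg.lstsq(np.c_[a,-b],o2-o1,rcond=None)[0]; p,q=o1+a*x[0],o2+b*x[1]
    print((p+q)/2,np.linalg.norm(p-q),'top@185',atz(T,*t,.185),'dep',w(S,*s),w(T,*t)); P.append(atz(T,*t,.185))
print('tri ok; mid',(P[0]+P[1])/2,np.linalg.norm(P[1]-P[0]),np.arctan2(*(P[0]-P[1])[[1,0]]))
# pointcloud of bar from depth
for n,d,box in(('S',S,(165,210,360,402)),('T',T,(225,250,372,426))):
    r0,r1,c0,c1=box; pts=np.array([w(d,u,v) for v in range(r0,r1) for u in range(c0,c1) if d['depth'][v,u]>0])
    m=(pts[:,2]>.178)&(pts[:,2]<.2)&(abs(pts[:,0]-P[0][0])<.06)&(abs(pts[:,1]-(P[0]+P[1])[1]/2)<.06); q=pts[m]
    if len(q)<5: print(n,len(q)); continue
    c=q.mean(0); u,s_,vt=np.linalg.svd((q-c)[:,:2]); t=(q-c)[:,:2]@vt[0]
    print(n,len(q),c,vt[0],t.min(),t.max(), 'midext',c[:2]+vt[0]*(t.min()+t.max())/2, q[:,2].max(), np.median(q[:,2]))
E
```

```text
[ 0.5161559  -0.11864293  0.18313916] 0.00012515728185359679 top@185 [ 0.5159882 -0.1184204  0.185    ] dep [ 0.51103186 -0.11038567  0.18729038] [ 0.51550556 -0.11734523  0.19279829]
[ 0.52145159 -0.18914682  0.18341163] 0.0001648409649115251 top@185 [ 0.52141477 -0.18877302  0.185     ] dep [ 0.51857005 -0.18435054  0.18564439] [ 0.5208456  -0.18701481  0.19345864]
tri ok; mid [ 0.51870148 -0.15359671  0.185     ] 0.07056159808015645 1.6477776728784181
S 178 [ 0.51645218 -0.14552666  0.18705102] [ 0.10724741 -0.99423236] -0.03870958524443616 0.047611752143615974 midext [ 0.51692954 -0.14995207] 0.1929603070852498 0.18788134206717572
T 240 [ 0.51865594 -0.15210224  0.18906914] [ 0.12000618 -0.99277315] -0.04234476192075055 0.0428896090668999 midext [ 0.51868863 -0.15237269] 0.19615489042909462 0.18922196710374928
```

```bash
python3 - <<'E'
from h import *
from scipy.spatial.transform import Rotation as R
T=dict(np.load('pics/top1.png.npz'))
for (u,v) in [(575,265),(575,320),(600,200),(570,240),(490,290),(395,200)]: print((u,v),w(T,u,v).round(3))
mx=max((w(T,u,v)[2],u,v) for u in range(420,640,4) for v in range(150,345,4) if T['depth'][v,u]>0); print('max',mx)
def q(a): return (R.from_euler('z',a)*R.from_euler('x',np.pi)).as_quat()
for a0 in (1.665,1.665-np.pi):
  for da in (0,-.5,-.95,-1.3):
    j=r.inverse_kinematics([.5187,-.153,.20],q(a0+da)); print(a0,da,None if j is None else np.round(j,2))
E
```

```text
(575, 265) [ 0.463 -0.583  0.026]
(575, 320) [ 0.338 -0.579  0.028]
(600, 200) [ 0.597 -0.578  0.141]
(570, 240) [ 0.519 -0.558  0.055]
(490, 290) [ 0.408 -0.377  0.06 ]
(395, 200) [ 0.598 -0.154  0.14 ]
max (np.float64(0.2927660426170122), 636, 266)
1.665 0 [-0.37  0.4   1.73  0.    1.02 -0.47]
1.665 -0.5 [-0.37  0.4   1.73 -0.    1.02  0.03]
1.665 -0.95 [-0.37  0.4   1.73 -0.    1.02  0.48]
1.665 -1.3 [-0.37  0.4   1.73 -0.    1.02  0.83]
-1.476592653589793 0 [-0.37  0.4   1.73 -0.    1.02  2.67]
-1.476592653589793 -0.5 None
-1.476592653589793 -0.95 [-0.37  0.4   1.73  0.    1.02 -2.66]
-1.476592653589793 -1.3 [-0.37  0.4   1.73  0.    1.02 -2.31]
```

```bash
cat >> h.py <<'E'
from scipy.spatial.transform import Rotation as R
def q(a): return (R.from_euler('z',a)*R.from_euler('x',np.pi)).as_quat()
C=np.array([.5187,-.1532]); A0=1.665
def st(*s): print(*s,'t',round(r.current_t(),2),'F',np.round(r.current_contact_force(),2),'M',np.round(r.current_torque(),3),'op',round(r.current_opening(),3),'p',np.round(r.current_tool_pos(),4))
E
python3 - <<'E'
from h import *
r.move_to([*C,.30],q(A0)); r.set_gripper(.5); st('above')
r.move_linear([*C,.196],vel=.08); st('down')
snap('top','top2.png'); snap('scene','scene2.png')
a=cv2.imread('pics/scene2.png')[120:280,310:430];b=cv2.imread('pics/top2.png')[180:280,340:460]
cv2.imwrite('pics/z2.png',np.hstack([cv2.resize(a,(400,533)),cv2.resize(b,(400,533))]))
E
```

```text
above t 2.48 F [-0.18 -0.42 -0.11] M [-0.023 -0.071 -0.009] op 0.5 p [ 0.5187 -0.1533  0.3   ]
down t 3.93 F [ 0.84 -0.48  0.25] M [0.04  0.017 0.05 ] op 0.504 p [ 0.5189 -0.1533  0.1965]
```

View pics/z2.png

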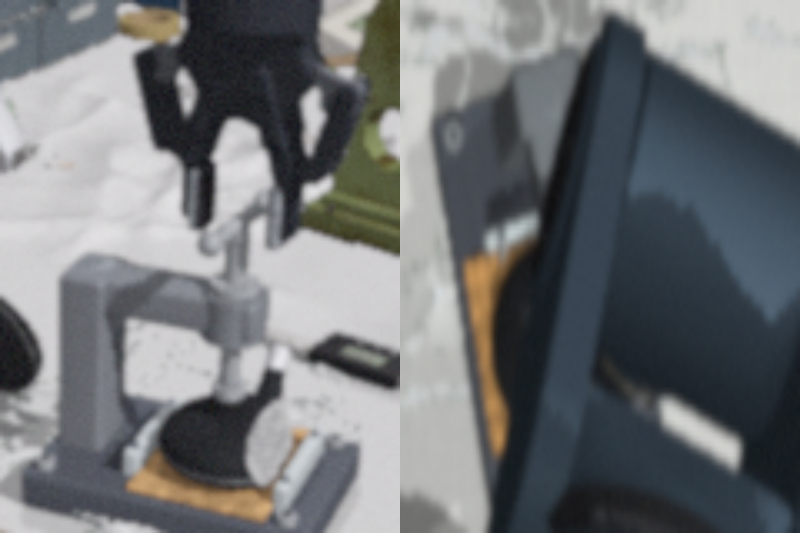

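The scene crop shows the fingers straddling the T-bar on both sides, with the tips level with or just below it. The arm hides the bar in the top view. Closing the gripper now.

```bash
python3 - <<'E'
from h import *
r.set_gripper(0.0,squeeze=60); r.sleep(.2); st('grip')
snap('scene','scene3.png')
a=cv2.imread('pics/scene3.png')[120:280,310:430]
cv2.imwrite('pics/z3.png',cv2.resize(a,(450,600)))
E
```

```text
grip t 4.64 F [2.75 1.8  5.09] M [ 0.252 -0.597  0.008] op 0.121 p [ 0.5191 -0.1532  0.1964]
```

View pics/z3.png

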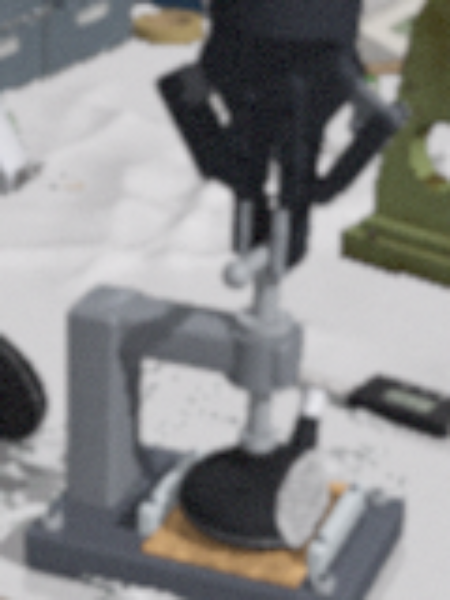

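The fingers close on the bar: opening 0.121 × 85 ≈ 10.3 mm, which matches its thickness, and the side forces are small. I'll turn clockwise in small steps and log the moment.

```bash
python3 - <<'E'
from h import *
for k in range(1,8):
    r.move_to([.5189,-.1532,.1965],q(A0-.1*k)) 
    r.sleep(.25)
    m=[];f=[]
    for _ in range(5): m.append(r.current_torque());f.append(r.current_contact_force()); r.sleep(.02)
    a=2*np.arctan2(*np.array(r.current_ee_rot())[[1,0]])
    print(k,round(r.current_t(),2),'a',round(A0-a,3),'M',np.mean(m,0).round(3),'F',np.mean(f,0).round(1),round(r.current_opening(),3))
E
```

```text
1 5.28 a 0.098 M [ 0.167 -0.858  0.124] F [ 4.9  1.  -0.5] 0.121
2 5.86 a 0.197 M [ 0.164 -0.84   0.16 ] F [ 4.8  1.1 -0.5] 0.121
3 6.44 a 0.299 M [ 0.182 -0.733  0.17 ] F [ 4.5  1.  -0.8] 0.123
4 7.03 a 0.399 M [ 0.219 -0.492  0.179] F [ 2.9  1.4 -0.8] 0.12
5 7.61 a 0.499 M [ 0.313 -0.167  0.179] F [ 1.6  2.  -0.4] 0.12
6 8.19 a 0.599 M [0.439 0.233 0.198] F [-1.3  2.7  0.5] 0.122
7 8.78 a 0.699 M [0.611 0.665 0.238] F [-3.2  3.8  1.2] 0.122
```

```bash
python3 - <<'E'
from h import *
for k in (7.5,8,8.5,9):
    r.move_to([.5189,-.1532,.1965],q(A0-.1*k)) 
    r.sleep(.25)
    m=[];f=[]
    for _ in range(5): m.append(r.current_torque());f.append(r.current_contact_force()); r.sleep(.02)
    a=2*np.arctan2(*np.array(r.current_ee_rot())[[1,0]])
    print(k,round(r.current_t(),2),'a',round(A0-a,3),'M',np.mean(m,0).round(3),'F',np.mean(f,0).round(1),round(r.current_opening(),3))
snap('scene','scene4.png')
a=cv2.imread('pics/scene4.png')[120:280,310:430]
cv2.imwrite('pics/z4.png',cv2.resize(a,(450,600)))
E
```

```text
7.5 9.36 a 0.749 M [0.637 0.667 0.153] F [-4.1  4.   1.5] 0.119
8 9.94 a 0.799 M [0.667 0.711 0.174] F [-4.3  4.   1.6] 0.119
8.5 10.53 a 0.849 M [0.704 0.738 0.17 ] F [-4.7  4.2  2. ] 0.12
9 11.11 a 0.899 M [0.718 0.767 0.196] F [-4.4  4.2  1.8] 0.122
```

View pics/z4.png

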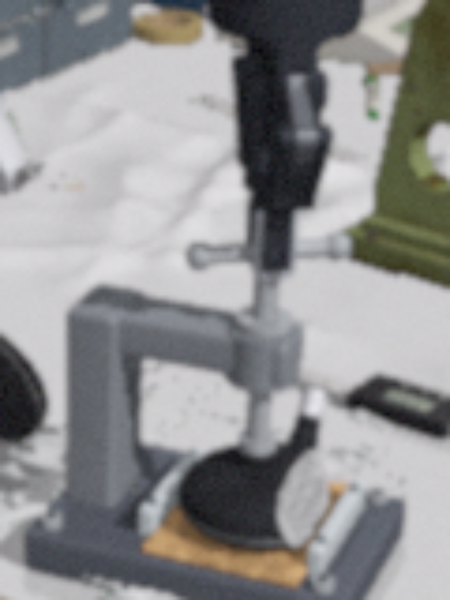

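The bar has turned with the gripper and its balls now sit at about (193,252) and (345,247) in the crop. But the moment dropped by about 0.08 N m at 0.75, so the bar may have slipped a little. I'll let go, back off and measure the bar's actual angle.

```bash
python3 - <<'E'
from h import *
r.set_gripper(.5); st('open')
r.move_linear([.5189,-.1532,.29],vel=.12)
r.move_to([.25,-.45,.30],q(.3)); st('away')
snap('scene','scene5.png');snap('top','top5.png')
a=cv2.imread('pics/scene5.png')[165:295,310:430];b=cv2.imread('pics/top5.png')[180:280,340:460]
cv2.imwrite('pics/z5.png',np.hstack([cv2.resize(a,(400,433),interpolation=cv2.INTER_CUBIC),cv2.resize(b,(400,433),interpolation=cv2.INTER_CUBIC)]))
E
```

```text
open t 11.57 F [-0.33 -0.51  0.45] M [-0.022 -0.003 -0.025] op 0.499 p [ 0.5191 -0.1534  0.1966]
away t 13.98 F [-1.04 -0.31  0.3 ] M [ 0.019 -0.003 -0.022] op 0.498 p [ 0.2507 -0.4496  0.2999]
```

View pics/z5.png

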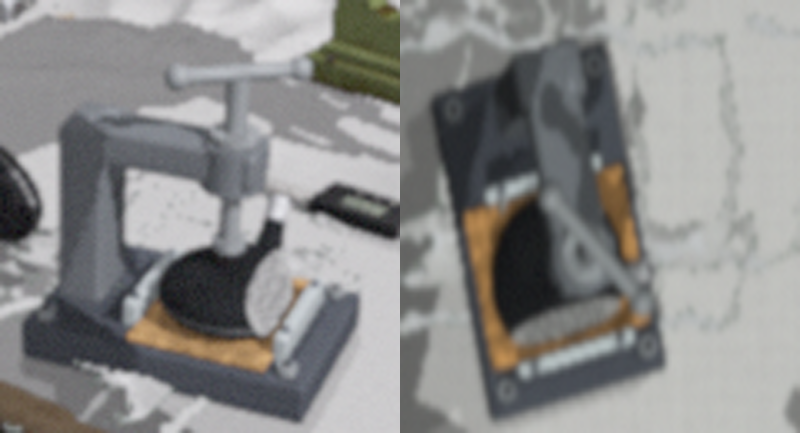

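```bash
python3 - <<'E'
from h import *
S=dict(np.load('pics/scene5.png.npz'));T=dict(np.load('pics/top5.png.npz'))
fT=lambda x,y:(340+(x-400)*.3-.35,180+y*100/433-.4); fS=lambda x,y:(310+x*.3-.35,165+y*130/433-.35)
ang=lambda P:np.arctan2(*(P[0]-P[1])[[1,0]])
for z,n in(((551,200),(641,302)),'after'),(((537,252),(655,240)),'before'):
    P=[atz(T,*fT(*p),.185) for p in z]; print(n,P[0].round(4),P[1].round(4),((P[0]+P[1])/2).round(4),ang(P),np.linalg.norm(P[0]-P[1]))
for z,n in(((177,76),(303,68)),'after'),(((209,93),(268,53)),'before'):
    P=[atz(S,*fS(*p),.185) for p in z]; print('S',n,((P[0]+P[1])/2).round(4),ang(P),np.linalg.norm(P[0]-P[1]))
B=[atz(T,*fT(*p),.025)[:2] for p in ((453,108),(595,62),(505,388),(649,347))]
for i,j in((0,2),(1,3),(0,1),(2,3)): print('fix',i,j,np.degrees(np.arctan2(*(B[i]-B[j])[::-1])))
# depth PCA
for n in ('top1','top5'):
    d=dict(np.load(f'pics/{n}.png.npz'))
    pts=np.array([w(d,u,v) for v in range(215,262) for u in range(370,428) if d['depth'][v,u]>0])
    qq=pts[(pts[:,2]>.176)&(np.hypot(*(pts[:,:2]-C).T)<.055)][:,:2]; c=qq.mean(0); v=np.linalg.svd(qq-c)[2][0]; v*=np.sign(v[1]); print(n,len(qq),c,np.arctan2(v[1],v[0]))
E
```

```text
after [ 0.5407 -0.1263  0.185 ] [ 0.4937 -0.1795  0.185 ] [ 0.5172 -0.1529  0.185 ] 0.8475125095228115 0.07096186015880589
before [ 0.5168 -0.1177  0.185 ] [ 0.5222 -0.1881  0.185 ] [ 0.5195 -0.1529  0.185 ] 1.6469763238399646 0.07055907500150378
S after [ 0.5181 -0.1522  0.185 ] 0.8296526471886544 0.07394151945989506
S before [ 0.5182 -0.1512  0.185 ] 1.6496658680210465 0.0712427168757766
fix 0 2 13.202317845949489
fix 1 3 13.274531829634793
fix 0 1 103.93723646703636
fix 2 3 102.21845354757447
top1 240 [ 0.51865594 -0.15210224] 1.691092430535731
top5 246 [ 0.51853885 -0.15224211] 0.8384770274965065
```

Over all the measurements the bar turned about 0.82 rad, against 0.90 commanded, so it slipped slightly. If zero means square to the fixture (yaw 13.2°), the handle went from about 0.14 to about 0.96. The torque began to rise near a turn of 0.5. That is only at the low edge of firm, so I'll regrip harder and add about 0.1 rad.

```bash
python3 - <<'E'
from h import *
c=[.5186,-.1528]; a0=.838
def rd(n):
    r.sleep(.25); m=[];f=[]
    for _ in range(8): m.append(r.current_torque());f.append(r.current_contact_force()); r.sleep(.02)
    a=2*np.arctan2(*np.array(r.current_ee_rot())[[1,0]])
    print(n,round(r.current_t(),2),'turn',round(a0-a,3),'M',np.mean(m,0).round(3),'F',np.mean(f,0).round(1),round(r.current_opening(),3))
r.move_to([*c,.30],q(a0)); r.move_linear([*c,.195],vel=.1); rd('down')
r.set_gripper(0.,squeeze=100); rd('grip')
for k in (.04,.08,.12): r.move_to([*c,.195],q(a0-k)); rd(k)
r.set_gripper(.5); r.move_linear([*c,.29],vel=.12); r.move_to([.25,-.45,.30],q(.3)); st('away')
snap('scene','scene6.png');snap('top','top6.png')
a=cv2.imread('pics/scene6.png')[165:295,310:430];b=cv2.imread('pics/top6.png')[180:280,340:460]
cv2.imwrite('pics/z6.png',np.hstack([cv2.resize(a,(400,433),interpolation=cv2.INTER_CUBIC),cv2.resize(b,(400,433),interpolation=cv2.INTER_CUBIC)]))
for n in ('top1','top5','top6'):
    d=dict(np.load(f'pics/{n}.png.npz'))
    pts=np.array([w(d,u,v) for v in range(215,262) for u in range(370,428) if d['depth'][v,u]>0])
    qq=pts[(pts[:,2]>.176)&(np.hypot(*(pts[:,:2]-C).T)<.055)][:,:2]; v=np.linalg.svd(qq-qq.mean(0))[2][0]; v*=np.sign(v[1]); print(n,len(qq),np.arctan2(v[1],v[0]))
E
```

```text
down 17.15 turn -0.0 M [-0.024  0.002  0.015] F [-0.1  0.1  0. ] 0.5
grip 17.96 turn -0.0 M [0.096 0.365 0.   ] F [-1.9  0.2  5.3] 0.102
0.04 18.59 turn 0.04 M [0.131 0.345 0.063] F [-1.9  0.5  5.2] 0.105
0.08 19.23 turn 0.08 M [0.15  0.378 0.113] F [-2.5  1.2  5.7] 0.102
0.12 19.86 turn 0.12 M [0.159 0.407 0.138] F [-2.3  1.1  6. ] 0.104
away t 22.71 F [-0.89 -0.88 -0.05] M [ 0.013 -0.051 -0.009] op 0.498 p [ 0.2507 -0.4496  0.2999]
top1 240 1.691092430535731
top5 246 0.8384770274965065
top6 242 0.7634547251109775
```

View pics/z6.png

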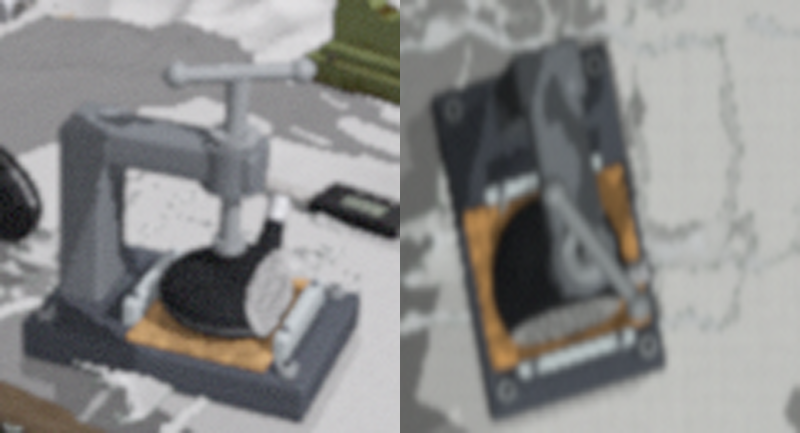

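View pics/top6.png

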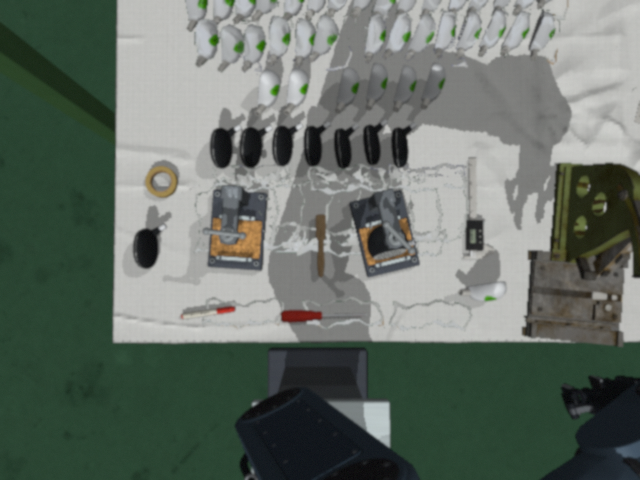

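The head lies unmoved under the pad. In the crop the bar's balls are at about (176,73)/(303,68) in the scene half and (555,192)/(640,305) in the top half. The spare handle, near (222,233) in the top view, looks unchanged. I'll measure the bar angle again with several frames from both cameras.

```bash
cat > m.py <<'E'
from h import *
def pca(d,n,c=(.5186,-.1528),zc=.178):
    H=d['depth'];vv,uu=np.nonzero(H>0)
    box=(165,210,355,410) if n=='scene' else (210,265,365,432)
    k=(vv>=box[0])&(vv<box[1])&(uu>=box[2])&(uu<box[3]);vv,uu=vv[k],uu[k]
    p=cv2.undistortPoints(np.c_[uu,vv].astype(float)[:,None],K(d),np.array(d['D'],float))[:,0]
    T=np.linalg.inv(d['camera_from_world']);X=(np.c_[p,np.ones(len(p))]*H[vv,uu][:,None])@T[:3,:3].T+T[:3,3]
    rr=np.hypot(*(X[:,:2]-c).T);qq=X[(X[:,2]>zc)&(X[:,2]<.2)&(rr<.05)&(rr>.012)][:,:2]
    v=np.linalg.svd(qq-qq.mean(0))[2][0];v*=np.sign(v[1]);return np.arctan2(v[1],v[0])
if __name__=='__main__':
    for n in('scene','top'):
        for i in(1,5,6): print(n,i,pca(dict(np.load(f'pics/{n}{i}.png.npz')),n).round(3))
        ds=[optics.get_image(n) for _ in range(6)]; a=[pca(d,n) for d in ds]; print(n,'now',np.mean(a).round(3),np.std(a).round(3))
        im=np.mean([d['pixels'] for d in ds],0)[...,::-1]
        cv2.imwrite(f'pics/{n}7.png',im)
    a=cv2.resize(cv2.imread('pics/scene7.png')[165:205,350:410],(780,520),interpolation=cv2.INTER_CUBIC);cv2.imwrite('pics/z7.png',a)
    o=cv2.imread('pics/scene1.png');f=cv2.resize(np.hstack([o[210:260,350:410],cv2.imread('pics/scene7.png')[210:260,350:410]]),(800,333),interpolation=cv2.INTER_CUBIC);cv2.imwrite('pics/z8.png',f)
    b=cv2.resize(cv2.imread('pics/top7.png')[215:260,370:430],(780,585),interpolation=cv2.INTER_CUBIC);cv2.imwrite('pics/z9.png',b)
E
python3 m.py
```

```text
scene 1 1.68
scene 5 0.845
scene 6 0.759
scene now 0.757 0.003
top 1 1.691
top 5 0.839
top 6 0.763
top now 0.763 0.001[ WARN:0@9.717] global loadsave.cpp:1063 imwrite_ Unsupported depth image for selected encoder is fallbacked to CV_8U.
```

View pics/z8.png

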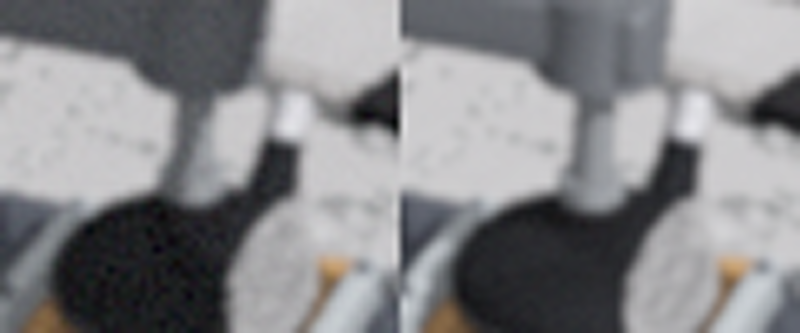

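View pics/z9.png

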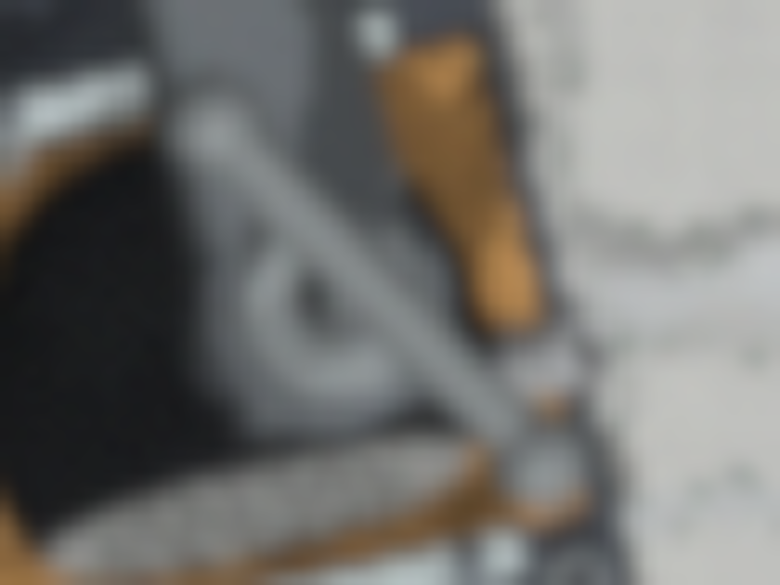

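View pics/z7.png

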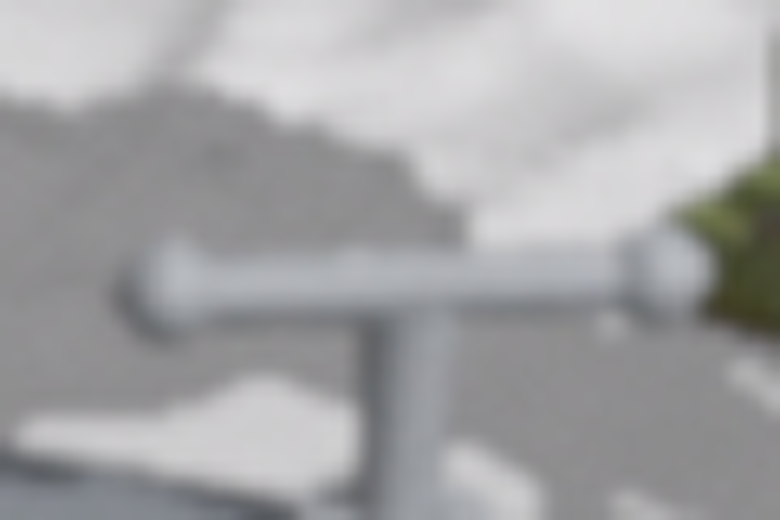

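```bash
python3 - <<'E'
from h import *
a,b=[cv2.cvtColor(cv2.imread(f'pics/{n}.png')[195:265,195:275],cv2.COLOR_BGR2GRAY).astype(np.float32) for n in('top1','top7')]
print('spare shift px',cv2.phaseCorrelate(a,b))
cv2.imwrite('pics/sp.png',cv2.resize(np.hstack([a,b]),(800,350)))
st('final'); r.hand_in(); print(r.current_t())
E
```

```text
spare shift px ((-0.050613384520339366, -0.08968092607219802), 0.9520519428782993)
final t 23.41 F [0.35 0.35 0.76] M [ 0.022  0.    -0.013] op 0.502 p [ 0.25 -0.45  0.3 ]
the job is handed in; nothing more can be done
the job is handed in; nothing more can be done[ WARN:0@0.031] global loadsave.cpp:1063 imwrite_ Unsupported depth image for selected encoder is fallbacked to CV_8U.
```

View pics/sp.png

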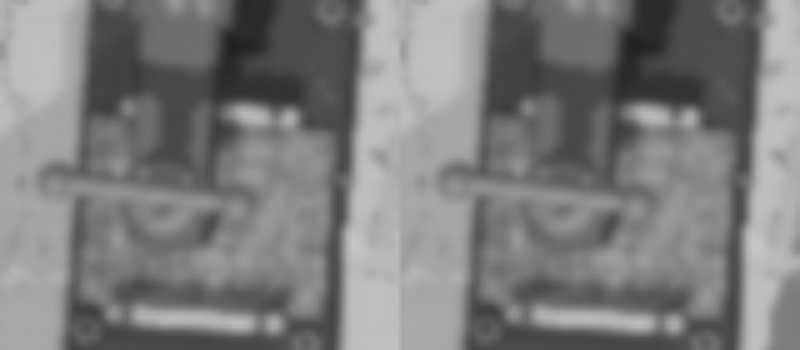

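The loaded clamp is tightened and released, and I handed the job in at about 23.4 s. No verdict is reported and I had no direct reading of the pad force, so the force below is an estimate.

**What I did:** I gripped the middle of the loaded clamp's T-bar from above and turned it clockwise. The bar slipped slightly, about 0.82 rad for 0.90 commanded, so I gripped it again harder and added about 0.08 rad. Then I let go and backed off.

**Last checks:**
- **Handle angle:** both cameras put the bar about 0.92 rad clockwise of where it started by depth fit, or about 0.89 using the end balls for the start angle. The handle is therefore at about 1.04, assuming zero is square to the fixture. That gives roughly 15 to 30 N on the head. The widest range allowed by the stated limits on start angle and contact point is 8 to 43 N.
- **Head:** it looks unmoved and level under the pad, but I did not measure its distance from the screw axis.
- **Empty clamp:** its picture shifted by less than 0.1 pixel, and the before and after views look the same.
- **Robot:** it stands clear, with wrist force around 1 N.

**What disagreed:** the resistance rose clearly from a turn of about 0.5 up to 0.7. It then dropped by about 0.08 N m as the bar slipped. On the second grip it reached only 0.14 N m, below the stated friction of 0.2 N m. The final judgement of firmness therefore rests mainly on the measured angle, with the torque rise as support.

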